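# Hold a sensor capsule under test in a contact fixture

### The arm

A 7-joint arm with a two-finger parallel gripper is mounted at the origin on a cart in front of the work surface, level with it; the furniture and walls round the work are solid. World frame = base frame: x ahead of the robot, y to its left, z up, the work surface at z = 0. Lengths are in m, angles in rad, forces in N, time in s.
With the tool pointing down it reaches from about 0.425 to 0.95 m from the base axis. Payload 4.7 kg.
Tool frame: the origin (TCP) lies midway between the tips of the shut fingers; the grasp point (between the pads) lies 19 mm behind it; z points along the fingers, y is the line along which they close (so a half turn about z gives the same grasp; the last joint's range is limited). The gripper opens to 87 mm and grips with 3 to 60 N. Pads are 19 mm wide; open, the fingers measure 117 mm over their backs; the gripper's body (75 mm by 190 mm) begins 51 mm behind the grasp point.
Start: joints at [1.298, 0.469, -0.049, 1.532, 0.024, 1.141, -0.082], TCP at [0.163, -0.655, 0.223] pointing down, gripper open.
Joint ranges: [-2.59, 2.59], [-0.33, 1.99], [-1.39, 1.29], [0.1, 2.45], [-1.04, 4.18], [0.21, 1.99], [-2.66, 2.66]. Speed limits (rad/s): [2.57, 2.57, 3.14, 3.14, 3.14, 3.14, 3.14].

### API

Orientations are given as a 3x3 rotation matrix whose columns are the frame's x, y, z axes.
In Python, from station import bot, cams, workorder, models gives the robot as it stands. Calls block until the motion is done:
- bot.reach(position, orientation): joint-space move of the TCP to a pose.
- bot.servo_line(position, rot=None, velocity=0.15, max_force=None): straight line of the TCP; rot=None keeps the orientation; velocity is the mean speed in m/s. With max_force (N) it stops when the force on the tool has changed by that much, and returns True; else False.
- bot.move_j(angles): joint-space move.
- bot.gripper_to(opening): finger opening in m; the grip force is fixed at half the most; returns when the fingers have stopped.
- bot.sleep(seconds).
- bot.solve_ik(position, orientation): joint angles nearest the present ones, or None.
- cams.read_camera(name): name is "scene" or "side" or "wrist"; returns the picture (480x640x3 uint8, red, green, blue); there is no depth.
- cams.calibration(name): a dict with "intrinsics" (3x3 intrinsics, pixels), "world_from_camera" (4x4, takes a point from camera to world coordinates). Camera axes: x right, y down, z forward; pixel columns grow to the right and rows downward; lengths in m; the calibration is good to about 2 mm. A picture is of the moment at which its call begins: read the wrist's pose just before it. calibration takes no time and is no camera call; for the wrist camera it gives the pose at the moment of the call.
A pose or a line that the arm cannot do raises bot.IKError and nothing moves.
- workorder.close_job(): hands the job in; it is judged then, once.
Trained networks look in the newest picture that a camera, given by its name, has taken for a name from the list of things; names that differ only in an ending like _2 or _b are one class to them, and where a whole thing is asked for, a point or a joint stands for the part that bears it (a point fixed in the world has none). Each returns a list of dicts, best first, with "conf" (0 to 1); they miss things now and then, are a little off and sometimes report something else, mostly with a low value. They report only what shows in the picture. A call takes as long as a camera call.
- models.masks_of(camera, name): "pixels" (480x640 bool, what is visible of it) and "extent" ([left, top, right, bottom] in pixels, round what is visible of it).
Readings, each from a call of its own:
- bot.current_clock(): time.
- bot.current_qpos(): joint angles.
- bot.current_joint_vel(): joint speeds.
- bot.current_joint_torque(): joint torques, N m.
- bot.current_tool_pos(): TCP position.
- bot.current_tool_rot(): TCP orientation.
- bot.current_contact_force(): force on the tool from outside, world axes, zero at the start.
- bot.current_wrist_torque(): the same for the moment, N m.
- bot.current_width(): finger opening in m.
- bot.current_grasp_force(): force on a finger pad.
Only numpy, scipy, OpenCV 4.12 (cv2) and the standard library are available. Lean on these libraries where they do the work, as an engineer would, in place of code of your own. Each camera call takes 0.05 s, during which the arm holds its last target. There are 200 camera calls.

### The job

Test the sensor capsule that stands by itself on the clear bench top to the left or right of the contact fixture: set it upright in the fixture's round nest, fully down on the nest's floor, and let go of it. Then bring the fixture's spring-loaded arm down by its black grip until the arm is level, so that the sprung contact cap is pressed about half-way in by the capsule, never to the end of its stroke, and finish while holding the arm there, still gripping or pressing it (the arm springs up if it is let go). Leave the two capsules in the rack alone.

Things in the scene. Friction and masses are not known exactly. Their poses are not given: they have to be found in the camera images.
- capsule: sensor capsule to test: upright turned-metal cylinder without a waist, body 26.4 mm in diameter and 41 mm high, then a stepped connector about 13 mm in diameter, 56 mm high in all (the connector is firm up to 49 mm); about 60 g; stands by itself on the bench top, left or right of the fixture (other capsules: in the rack and far off among the equipment); origin at the centre of its underside, z up
- fixture: contact fixture, fixed to the bench: bare metal base plate 213 x 96 mm, top 12 mm above the bench, with a square grey nest block (62 x 62 mm, top 28 mm above the bench) and behind it a hinged arm. Origin on the bench under the nest's centre; +x runs from the nest to the hinge, y along the hinge axis, z up; the base reaches from x = -55 to +158 mm
- nest (a point): centre of the floor of the nest's round hole, 18 mm above the bench: the hole is 29 mm wide, 10 mm deep, with a 2 mm chamfer at the mouth (mouth 28 mm above the bench); a seated capsule's origin coincides with this point
- hinge (a point): middle of the arm's hinge axis, 100 mm behind the nest centre (fixture +x) and 67 mm above the bench; the axis is parallel to the fixture's y
- grip (a point): centre of the black grip barrel at the arm's free end: 26 mm in diameter, 36 mm long along the fixture's y; pinched across its flat ends it can turn between the fingers. It swings about the hinge at 179 mm radius: arm raised, 38 mm behind the hinge (fixture +x) and 242 mm above the bench; arm level, 175 mm in front of the hinge and 105 mm above the bench. Arm bar 18 mm wide
- press_arm (a joint): angle of the arm: 0 raised upright (start, held there by a spring), grows as it is brought down, 1.571 level, stop at 1.646. The return spring needs 1 to 2 N at the grip, about 5 N when level on a seated capsule
- contact (a joint): travel of the sprung brass contact cap under the arm, in m: 0 fully out, 0.012 pressed in to its end. On a seated capsule the cap touches the connector when the arm is 0.06 rad above level, is in by 0.006 with the arm level, and runs out of stroke 0.06 rad below level
- rack: grey rack block 50 x 126 x 30 mm, long side along its y, fixed on the bench, with three round holes; origin at the centre of its underside; stands on the other side of the fixture from the capsule
- rack_capsule_a: waisted sensor capsule, 27 mm in diameter, 60 mm high, standing in an outer hole of the rack; leave it alone; origin at the centre of its underside
- rack_capsule_b: another waisted sensor capsule of the same size in the other outer hole; leave it alone

How it is judged:
On the way:
1. the capsule stands fully down in the nest and has been let go, the arm still raised (horizontal distance between capsule and nest below 0.003 m and z of capsule in the frame of nest below 0.0025 m and angle between capsule's own z axis and vertical below 0.08 rad and contact force between the fingers and capsule below 0.1 N and value of joint press_arm below 1 rad), for 0.2 s.
At the end, for the whole second after the job is handed in: the robot holds the arm still and level within 0.04 rad (7 mm up or down at the grip) with more than 1 N on it, the contact cap is pressed in 2 to 10.5 mm by the capsule, which stands upright on the nest's floor (within 3 mm sideways, 2.5 mm in height), untouched by the fingers (value of joint press_arm between 1.531 and 1.611 rad and value of joint contact between 0.002 and 0.0105 m and velocity of joint press_arm between -0.05 and 0.05 rad/s and contact force between any of the fingers, the arm and fixture above 1 N and horizontal distance between capsule and nest below 0.003 m and z of capsule in the frame of nest below 0.0025 m and angle between capsule's own z axis and vertical below 0.08 rad and contact force between the fingers and capsule below 0.1 N); the arm keeps its last pose, push and grip.
It fails at once if the contact cap is driven to the end of its stroke (value of joint contact above 0.0116 m).
It fails at once if a capsule in the rack is disturbed (distance of any of rack_capsule_a, rack_capsule_b from where it was at the start of the episode above 0.015 m).
It also fails if it takes over 67 s, if anything falls off the work surface, if the arm or the gripper's body presses on something with over 40 N, if the wrist force passes 120 N, or if a joint passes its speed limit or range.

## Working session

There is one attempt and no reset: what is moved stays moved. The work goes in short steps, each a Python script; the robot and the scene stay as the last script left them, time stands still between calls to the robot, and variables do not carry over. Pictures are saved under pics/ and viewed, at most 12 in all, crops included, and the job is handed in when it is done.

```bash
mkdir -p pics; ls; cat > h.py <<'E'
import numpy as np, cv2
from station import bot, cams, workorder, models
def ray(cal,u,v):
    K=np.array(cal["intrinsics"]);T=np.array(cal["world_from_camera"])
    d=T[:3,:3]@np.linalg.solve(K,[u,v,1.]);return T[:3,3],d
def at_z(cal,u,v,z):
    o,d=ray(cal,u,v);return o+d*(z-o[2])/d[2]
def proj(cal,p):
    K=np.array(cal["intrinsics"]);T=np.array(cal["world_from_camera"])
    q=K@(T[:3,:3].T@(np.array(p)-T[:3,3]));return q[:2]/q[2]
def save(im,n): cv2.imwrite(f"pics/{n}.png",im[:,:,::-1])
E
python3 - <<'E'
from h import *
ims=[]
for c in("scene","side"):
    im=cams.read_camera(c);ims.append(im);cal=cams.calibration(c)
    print(c,np.round(cal["world_from_camera"],3).tolist())
    for n in("capsule","fixture","rack","rack_capsule_a","grip","nest","press_arm"):
        for m in models.masks_of(c,n)[:4]:
            e=m["extent"];print(n,round(m["conf"],2),[int(x) for x in e],at_z(cal,(e[0]+e[2])/2,e[3],0).round(3))
    save(im,c)
print(bot.current_clock())
E
```

```text
pics
scene [[0.893, -0.255, 0.37, -0.001], [-0.45, -0.493, 0.745, -1.146], [-0.008, -0.832, -0.555, 0.981], [0.0, 0.0, 0.0, 1.0]]
capsule 0.48 [269, 221, 277, 238] [0.517 0.266 0.   ]
fixture 0.64 [315, 226, 392, 328] [ 0.542 -0.24   0.   ]
rack 0.56 [362, 342, 401, 387] [ 0.499 -0.446  0.   ]
rack 0.37 [312, 224, 392, 327] [ 0.539 -0.234  0.   ]
rack_capsule_a 0.54 [367, 336, 377, 349] [ 0.543 -0.329  0.   ]
rack_capsule_a 0.52 [384, 355, 392, 378] [ 0.53  -0.428  0.   ]
grip 0.67 [361, 223, 394, 289] [ 0.683 -0.13   0.   ]
nest 0.74 [311, 224, 393, 326] [ 0.541 -0.232  0.   ]
press_arm 0.67 [360, 255, 375, 267] [ 0.715 -0.023 -0.   ]
side [[0.853, -0.342, 0.395, 0.152], [-0.522, -0.536, 0.663, -0.768], [-0.016, -0.772, -0.636, 0.839], [0.0, 0.0, 0.0, 1.0]]
fixture 0.71 [281, 223, 381, 350] [ 0.516 -0.245 -0.   ]
rack 0.93 [349, 365, 411, 430] [ 0.493 -0.444 -0.   ]
rack 0.18 [358, 363, 375, 380] [ 0.537 -0.345  0.   ]
rack_capsule_a 0.59 [357, 364, 376, 382] [ 0.534 -0.348  0.   ]
rack_capsule_a 0.52 [383, 393, 399, 412] [ 0.534 -0.426  0.   ]
grip 0.63 [346, 218, 385, 300] [ 0.666 -0.169  0.   ]
nest 0.78 [279, 221, 382, 345] [ 0.523 -0.235  0.   ]
press_arm 0.94 [343, 216, 381, 295] [ 0.669 -0.15   0.   ]
press_arm 0.4 [278, 222, 382, 345] [ 0.522 -0.234  0.   ]
0.8
```

```bash
python3 - <<'E'
import cv2
a=cv2.imread("pics/scene.png")[190:410,220:440];b=cv2.imread("pics/side.png")[200:440,220:440]
cv2.imwrite("pics/c1.png",cv2.hconcat([cv2.resize(a,(400,400)),cv2.resize(b,(400,436))[:400]]))
cv2.imwrite("pics/c1.png",cv2.hconcat([cv2.resize(a,(400,400),interpolation=2),cv2.resize(b,(400,400),interpolation=2)]))
E
```

```text
(no output)
```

View pics/c1.png

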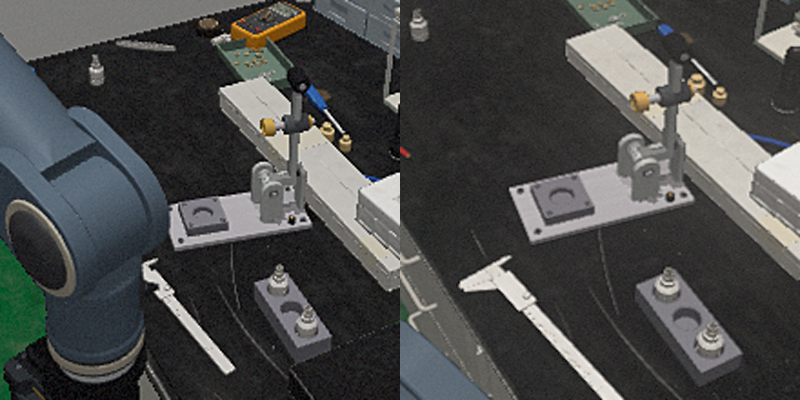

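View pics/scene.png

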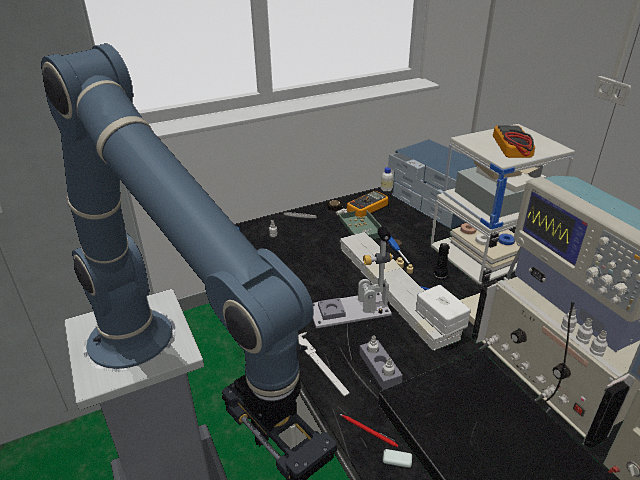

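The capsule stands alone to the left, at scene (272,230). The nest is at scene (332,308) and side (308,322), with the arm raised behind it. The rack is on the right. Next I'll estimate the fixture frame and look from above with the wrist camera.

```bash
python3 - <<'E'
from h import *
s=cams.calibration("side");c=cams.calibration("scene")
print("nest",at_z(s,308,322,.028),at_z(c,331.6,308,.028))
for p in((110,185),(127,242),(293,200)):
    print(at_z(s,220+p[0]*.55,200+p[1]*.6,.012))
R=np.diag([1.,-1,-1])
print(bot.current_tool_rot().round(2).tolist(), np.round(cams.calibration("wrist")["world_from_camera"],3).tolist(), np.round(cams.calibration("wrist")["intrinsics"],0).tolist())
p=bot.current_tool_pos();bot.servo_line([p[0],p[1],.42],velocity=.25)
Rn=bot.current_tool_rot()
for R in (Rn,np.diag([1.,-1,-1]),np.diag([-1.,1,-1])):
    for P in([.5,-.2,.42],[.5,.24,.35]): print(P,R.round(1).tolist(),bot.solve_ik(P,R))
print(bot.current_clock())
E
```

```text
nest [ 0.50308249 -0.17169264  0.028     ] [ 0.5112894  -0.16805357  0.028     ]
[ 0.47363334 -0.09833233  0.012     ]
[ 0.44357558 -0.19396423  0.012     ]
[ 0.65193831 -0.24263475  0.012     ]
[[0.97, 0.24, 0.0], [0.24, -0.97, -0.0], [0.0, 0.0, -1.0]] [[0.242, -0.926, -0.29, 0.242], [-0.97, -0.231, -0.072, -0.634], [-0.0, 0.298, -0.954, 0.384], [0.0, 0.0, 0.0, 1.0]] [[425.0, 0.0, 315.0], [0.0, 425.0, 245.0], [0.0, 0.0, 1.0]]
[0.5, -0.2, 0.42] [[1.0, 0.2, -0.0], [0.2, -1.0, 0.0], [-0.0, -0.0, -1.0]] [ 0.69447006  0.1635197  -0.45831262  1.52851358  0.06996293  1.4679524
 -1.0928097 ]
[0.5, 0.24, 0.35] [[1.0, 0.2, -0.0], [0.2, -1.0, 0.0], [-0.0, -0.0, -1.0]] [-0.48110057  0.18547378 -0.04856306  1.6399545   0.00630815  1.315736
 -1.85739052]
[0.5, -0.2, 0.42] [[1.0, 0.0, 0.0], [0.0, -1.0, 0.0], [0.0, 0.0, -1.0]] [ 0.67563894  0.16031438 -0.43679134  1.53066184  0.06795539  1.46568695
 -1.33416272]
[0.5, 0.24, 0.35] [[1.0, 0.0, 0.0], [0.0, -1.0, 0.0], [0.0, 0.0, -1.0]] [ 0.42098171  0.47117637 -1.33260776  1.59474785  0.46095245  1.44202929
 -2.51826771]
[0.5, -0.2, 0.42] [[-1.0, 0.0, 0.0], [0.0, 1.0, 0.0], [0.0, 0.0, -1.0]] [ 0.89398298  0.19374275 -0.70724824  1.51968287  0.12601125  1.47462013
  1.75468062]
[0.5, 0.24, 0.35] [[-1.0, 0.0, 0.0], [0.0, 1.0, 0.0], [0.0, 0.0, -1.0]] [ 0.40800883  0.45125532 -1.29750487  1.59521059  0.43792996  1.43070222
  0.64467587]
1.7417
```

```bash
cat >> h.py <<'E'
def Rd(a): # tool down, tool x = -(cos a, sin a)
    c,s=np.cos(a),np.sin(a);return np.array([[-c,-s,0],[-s,c,0],[0,0,-1.]])
E
python3 - <<'E'
from h import *
R=Rd(-.229);n=np.array([.507,-.17,.4])-.06*np.array([.974,-.227,0])
bot.reach(n,R)
cal=cams.calibration("wrist");im=cams.read_camera("wrist");save(im,"w1");np.save("w1cal.npy",cal,allow_pickle=True)
print(bot.current_qpos().round(2),bot.current_clock(),bot.current_tool_pos())
for nm in("nest","fixture","grip"):
    for m in models.masks_of("wrist",nm)[:3]: print(nm,round(m["conf"],2),m["extent"],m["pixels"].sum())
print(proj(cal,[.507,-.17,.028]))
E
```

```text
[ 0.91  0.07 -0.7   1.68  0.04  1.41  1.55] 3.8583 [ 0.44845635 -0.15747302  0.39986161]
nest 0.55 [289.9, 184.1, 361.8, 435.2] 11925
fixture 0.94 [290.6, 183.5, 366.5, 433.7] 11914
grip 0.65 [310.6, 306.8, 354.1, 437.4] 1847
grip 0.27 [290.7, 183.1, 363.8, 435.5] 11975
[315.40016514 227.18475198]
```

View pics/w1.png

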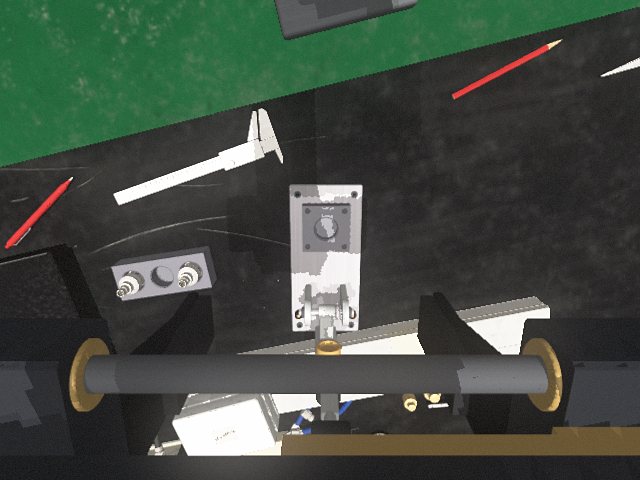

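The nest hole is at about (326,228). The plate corners are near (290,185), (363,185), (292,331) and (360,331), so the fixture is nearly aligned with the tool.

```bash
python3 - <<'E'
from h import *
cal=np.load("w1cal.npy",allow_pickle=True).item()
im=cv2.imread("pics/w1.png")
c=[at_z(cal,u,v,.012)[:2] for u,v in((290,185),(363,185),(360,331),(292,331))]
f=(c[2]+c[3])/2-(c[0]+c[1])/2;print(np.round(c,4),"ang",np.arctan2(f[1],f[0]),np.linalg.norm(f))
print("nest from corners",(np.array(c).mean(0)-.0515*f/np.linalg.norm(f)),"hole",at_z(cal,326,228,.028))
# capsule position from the scene cam
s=cams.calibration("scene");print("cap",at_z(s,272.5,237,0),at_z(s,272.5,229,.028))
R=Rd(.45);P=np.array([.515,.27,.3])-.06*np.array([np.cos(.45),np.sin(.45),0])
# look for a comfortable configuration
for a in(-.229,.0,.45,.8):
    for j in ([-.3,.3,0,1.7,0,1.3,.5],[-.48,.2,0,1.64,0,1.3,1.]):
        pass
    print(a,bot.solve_ik([.515,.27,.3],Rd(a)))
crop=cv2.resize(im[175:345,240:410],(600,600),interpolation=cv2.INTER_CUBIC);cv2.imwrite("pics/w1c.png",crop)
E
```

```text
[[ 0.4485 -0.1902]
 [ 0.4701 -0.0978]
 [ 0.6773 -0.1436]
 [ 0.6548 -0.2394]] ang -0.22572801964474346 0.212175988058883
nest from corners [ 0.5124904  -0.15621817] hole [ 0.51121482 -0.15682935  0.028     ]
cap [0.51732388 0.27392796 0.        ] [0.52115914 0.27887861 0.028     ]
-0.229 [ 0.31577201  0.55404001 -1.28481196  1.61421356  0.53942538  1.38452877
  0.30925915]
0.0 [ 0.32439928  0.56883022 -1.30944308  1.61386861  0.55688243  1.394556
  0.52306536]
0.45 [ 0.33118923  0.58170158 -1.33015827  1.61360003  0.5718349   1.40343792
  0.960059  ]
0.8 [ 0.33549176  0.59054363 -1.34402979  1.61343124  0.58198291  1.40962264
  1.30123643]
```

View pics/w1c.png

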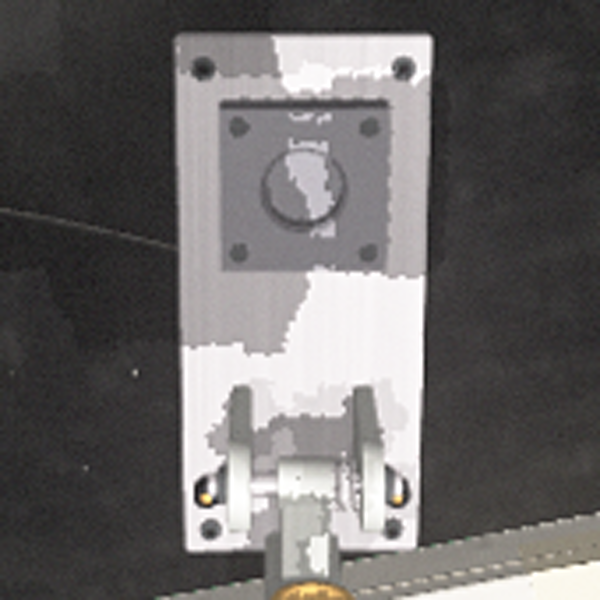

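```bash
python3 - <<'E'
from h import *
bot.move_j([-.481,.1855,-.0486,1.64,.0063,1.3157,1.284])
p=bot.current_tool_pos();R=bot.current_tool_rot();print(p,R.round(2).tolist(),bot.current_clock())
cal=cams.calibration("wrist");im=cams.read_camera("wrist");save(im,"w2");np.save("w2cal.npy",cal,allow_pickle=True)
for m in models.masks_of("wrist","capsule")[:3]:
    ys,xs=np.nonzero(m["pixels"]);e=m["extent"];print(round(m["conf"],2),e,xs.mean(),ys.mean(),at_z(cal,xs.mean(),ys.mean(),.028))
print(proj(cal,[.519,.276,.0]),proj(cal,[.519,.276,.056]))
E
```

```text
[0.50065293 0.23855931 0.35012511] [[-0.97, -0.24, -0.0], [-0.24, 0.97, 0.0], [-0.0, 0.0, -1.0]] 5.5167
0.75 [341.1, 203.3, 363.2, 228.8] 351.3219696969697 213.6155303030303 [0.51995594 0.28866285 0.028     ]
[339.66777721 205.24309278] [342.59093786 215.92966146]
```

View pics/w2.png

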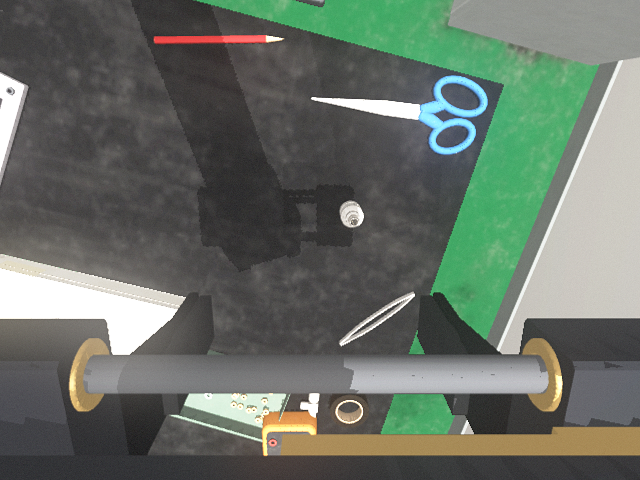

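The capsule is at about (351,213) in the wrist view, clear of other things. I'll move above it and take a close look before descending.

```bash
python3 - <<'E'
from h import *
R=Rd(.24)
bot.reach([.52,.2887,.13],R)
cal=cams.calibration("wrist");im=cams.read_camera("wrist");save(im,"w3");np.save("w3cal.npy",cal,allow_pickle=True)
for m in models.masks_of("wrist","capsule")[:3]:
    ys,xs=np.nonzero(m["pixels"]);e=m["extent"];print(round(m["conf"],2),e,xs.mean(),ys.mean(),at_z(cal,xs.mean(),ys.mean(),.028))
for z in(0,.041,.056):print(proj(cal,[.52,.2887,z]))
print(bot.current_qpos().round(2),bot.current_clock())
E
```

```text
0.79 [294.7, 216.7, 332.3, 267.9] 314.67331670822944 241.37406483790522 [0.51944805 0.28900304 0.028     ]
[314.09398561 230.49780275]
[313.98308539 248.21192911]
[313.93385918 256.07484839]
[-0.53  0.43 -0.07  1.82  0.04  0.89  1.2 ] 6.6167
```

View pics/w3.png

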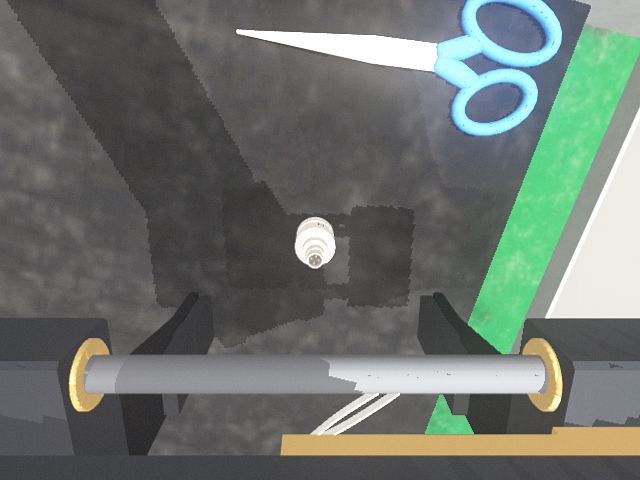

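The connector top shows at (315,260), about 4 px (2.4 mm) towards the gripper from where I predicted. I'll correct for that and grasp.

```bash
python3 - <<'E'
from h import *
c=np.array([.5223,.2893]);R=Rd(.24)
bot.gripper_to(.06)
bot.servo_line([*c,.10],velocity=.15)
print(bot.servo_line([*c,.014],velocity=.1,max_force=8))
bot.gripper_to(.0)
print(bot.current_width(),bot.current_grasp_force(),bot.current_tool_pos())
bot.servo_line([*c,.16],velocity=.2)
print(bot.current_width(),bot.current_clock())
# fly to nest look pose
a=-.226;n=np.array([.5115,-.1567]);R2=Rd(a)
print(bot.solve_ik([*n,.158],R2))
bot.servo_line([.48,.1,.2],rot=R2,velocity=.3)
bot.servo_line([*n,.158],velocity=.3)
cal=cams.calibration("wrist");im=cams.read_camera("wrist");save(im,"w4");np.save("w4cal.npy",cal,allow_pickle=True)
print(proj(cal,[*n,.028]),proj(cal,[*n,.018]),bot.current_tool_pos(),bot.current_width(),bot.current_qpos().round(2),bot.current_clock())
print(bot.current_contact_force())
E
```

```text
False
0.025755027457561072 30.00011847820133 [0.52235444 0.2892682  0.01408841]
0.02576009101889477 10.3167
[ 0.05119693  0.31148143  0.20527639  1.94676717 -0.08040899  0.89106355
  1.64225795]
[310.33448635 234.27905118] [310.46384566 230.55036011] [ 0.51194694 -0.15408816  0.15787547] 0.025846819189189258 [ 0.03  0.31  0.22  1.95 -0.09  0.89  1.65] 12.2
[ 0.60843314  0.45287129 -0.02687207]
```

View pics/w4.png

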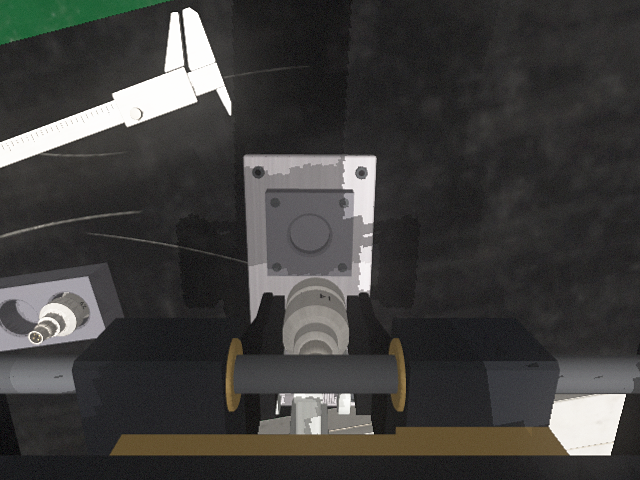

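The hole shows at (310,233) and I predicted (310,234). The capsule is held straight, with its underside's near edge at row 277. I'll check the capsule's offset in the hand.

```bash
python3 - <<'E'
from h import *
cal=np.load("w4cal.npy",allow_pickle=True).item()
im=cv2.imread("pics/w4.png");g=cv2.cvtColor(im,cv2.COLOR_BGR2GRAY)
# underside circle of the held capsule, projected for tool-x offsets
p=np.array([0.51194694,-0.15408816]);f=np.array([np.cos(.226),-np.sin(.226)])
T=np.linspace(0,2*np.pi,73)
for d in(-.002,0,.002):
    q=np.array([proj(cal,[*(p+d*f+.0132*np.array([np.cos(t),np.sin(t)])),.144]) for t in T])
    print(d,"top row",q[:,1].min().round(1),"cols",q[:,0].min().round(1),q[:,0].max().round(1))
print(g[268:286,316]); print("row 300",g[300,278:292],g[300,340:356])
c=im[205:262,282:340];h=g[180:290,260:362]
C=cv2.HoughCircles(cv2.GaussianBlur(h,(3,3),0),cv2.HOUGH_GRADIENT_ALT,1,20,param1=100,param2=.6,minRadius=15,maxRadius=30)
print(None if C is None else C+[260,180,0])
q=np.array([proj(cal,[.5115+.0165*np.cos(t),-.1567+.0165*np.sin(t),.028]) for t in T]);print(q.min(0),q.max(0))
print(g[205:262,310],g[233,282:340])
print(bot.current_tool_pos())
E
```

```text
-0.002 top row 272.9 cols 284.5 343.0
0 top row 277.2 cols 284.6 342.9
0.002 top row 281.4 cols 284.6 342.8
[ 95  94  93  95  91  91 110 113 157 136 110 108 110 110 115 112 109 115]
row 300 [ 38  35  37  40  39  32  61 138 158 101 104 140 147 123] [138 153 137  96 122 168 121  32  27  43  44  42  33  37  38  38]
[[[309.         233.          20.52313232]]]
[287.1979263  211.67582424] [333.45560467 256.1609967 ]
[97 97 98 95 98 95 95 94 87 75 87 99 97 94 92 96 97 97 97 95 95 95 98 93
 95 99 99 94 95 94 95 94 91 94 90 92 92 92 90 95 95 94 92 96 91 83 69 68
 68 83 88 87 92 93 90 95 93] [91 90 88 91 96 84 87 84 80 93 93 92 97 93 95 94 92 92 96 93 95 94 95 96
 92 91 94 96 95 95 97 95 94 94 97 96 95 94 94 97 93 96 99 97 97 96 92 80
 80 81 89 89 98 97 98 97 97 96]
[ 0.51194694 -0.15408816  0.15787547]
```

```bash
python3 - <<'E'
from h import *
bot.sleep(.3);print(bot.current_tool_pos())
a=-.226;f=np.array([np.cos(a),np.sin(a)]);n=np.array([.5115,-.1567])+.0005*f
bot.servo_line([*n,.052],velocity=.12);bot.sleep(.3);print(bot.current_tool_pos(),bot.current_contact_force())
r=bot.servo_line([*n,.0315],velocity=.03,max_force=6);bot.sleep(.2)
print(r,bot.current_tool_pos(),bot.current_contact_force(),bot.current_width(),bot.current_clock())
E
```

```text
[ 0.51165822 -0.15591019  0.15821739]
[ 0.51228065 -0.15686532  0.05246362] [-0.6284093  -0.16654897 -0.08658089]
True [ 0.5115392  -0.15716015  0.04091959] [-0.01229276 -1.64147255 -1.83022162] 0.025494535770480452 14.4833
```

```bash
python3 - <<'E'
from h import *
bot.sleep(.3);print(bot.current_tool_pos(),bot.current_contact_force(),bot.current_wrist_torque())
im=cams.read_camera("wrist");save(im,"w5")
c=im[130:360,200:430];s=cams.read_camera("side")[260:350,270:360]
save(np.hstack([cv2.resize(c,(400,400),interpolation=2),cv2.resize(s,(400,400),interpolation=2)]),"w5c")
E
```

```text
[ 0.51158062 -0.15703684  0.04110764] [ 0.81448918 -3.54030698 -3.28920082] [-0.64261181 -0.1674658  -0.02460855]
```

View pics/w5c.png

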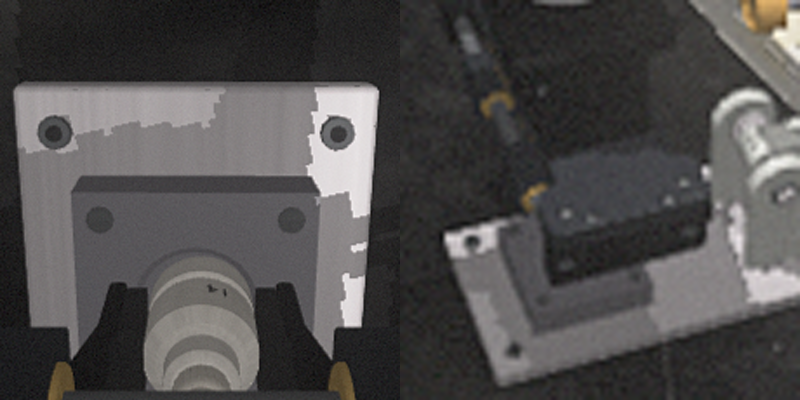

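The capsule sits about 1.7 mm to the right of the nest's centre in the image (centre column 202 against 196 in the crop), resting on the chamfer. The sideways force agrees. I'll lift a little, shift and retry.

```bash
python3 - <<'E'
from h import *
a=-.226;f=np.array([np.cos(a),np.sin(a)]);y=np.array([-f[1],f[0]])
p=bot.current_tool_pos()
n=np.array([.5115,-.1567])+.0012*f-.0017*y
bot.servo_line([*n,.047],velocity=.03);bot.sleep(.4);print(bot.current_tool_pos(),bot.current_contact_force())
r=bot.servo_line([*n,.0315],velocity=.03,max_force=6);bot.sleep(.3)
print(n,r,bot.current_tool_pos(),bot.current_contact_force(),bot.current_width(),bot.current_clock())
E
```

```text
[ 0.51221927 -0.15855548  0.04692394] [-0.28992368 -0.47493703 -0.10191962]
[ 0.51228855 -0.15862567] True [ 0.51197498 -0.15851113  0.03206841] [0.06225434 0.56090952 5.3638183 ] 0.02572416760481566 16.4417
```

Seated at z = 0.032 with an upward reaction. I'll let go, back off and check.

```bash
python3 - <<'E'
from h import *
a=-.226;f=np.array([np.cos(a),np.sin(a)]);y=np.array([-f[1],f[0]])
bot.gripper_to(.06);bot.sleep(.3)
p=bot.current_tool_pos();bot.servo_line([*p[:2],.15],velocity=.15)
bot.servo_line([*(p[:2]-.05*f),.36],velocity=.3);bot.sleep(.2)
cal=cams.calibration("wrist");im=cams.read_camera("wrist");save(im,"w6");np.save("w6cal.npy",cal,allow_pickle=True)
n=np.array([.5117,-.1582]);h=n+.138*f
print("cap top",proj(cal,[*n,.074]),"grip",proj(cal,[*h,.242]),proj(cal,[*h,.255]))
for m in models.masks_of("wrist","capsule")[:3]: print(round(m["conf"],2),m["extent"])
for m in models.masks_of("wrist","grip")[:3]: print(round(m["conf"],2),m["extent"])
print(bot.current_tool_pos(),bot.current_clock())
c=im[140:470,200:460];s=cams.read_camera("side")[200:350,260:400]
save(np.hstack([cv2.resize(c,(400,508),interpolation=2),cv2.resize(s,(400,508),interpolation=2)]),"w6c")
E
```

```text
cap top [314.56505185 241.48195654] grip [314.11645496 463.1298687 ] [314.07274291 476.14431091]
0.64 [307.3, 220.1, 328.7, 245.9]
0.8 [302.9, 314.3, 328.3, 438.8]
[ 0.46252529 -0.14708985  0.35906906] 19.7667
```

View pics/w6c.png

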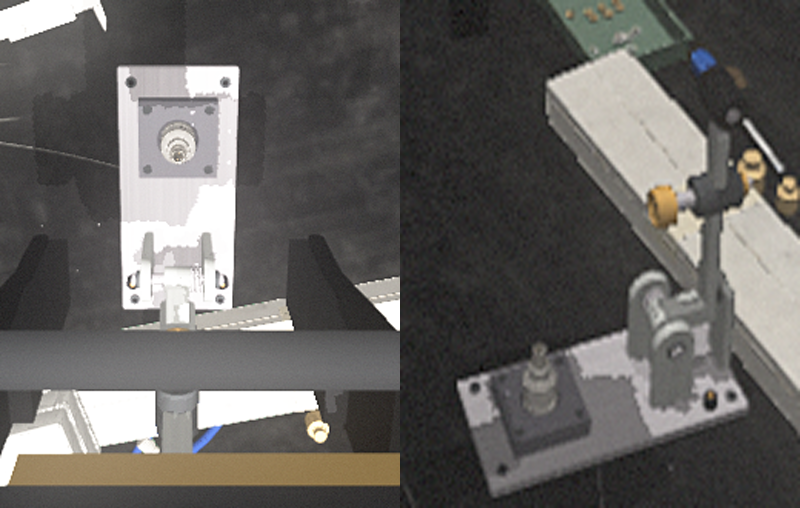

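The capsule stands upright in the nest. I'll check the raised grip's predicted place in both fixed cameras, then go above it.

```bash
python3 - <<'E'
from h import *
a=-.226;f=np.array([np.cos(a),np.sin(a)]);y=np.array([-f[1],f[0]])
n=np.array([.5117,-.1580]);h=n+.138*f;R=Rd(a);print(h)
ims=[]
for c in("side","scene"):
    cal=cams.calibration(c);im=cams.read_camera(c).copy();u=proj(cal,[*h,.242]);print(c,u)
    for s in(-1,1): cv2.circle(im,[int(round(t)) for t in proj(cal,[*(h+s*.018*y),.242])],1,(255,0,0),-1)
    x,v=u.astype(int);ims.append(cv2.resize(im[v-30:v+30,x-30:x+30],(390,390),interpolation=0))
save(np.hstack(ims),"g")
bot.servo_line([*h,.36],rot=R,velocity=.2)
print(bot.current_qpos().round(2),bot.current_clock())
q=bot.solve_ik([*h,.223],R),bot.solve_ik([*(n-.075*f),.086],R);print(q)
E
```

```text
[ 0.64619073 -0.18892318]
side [371.59111136 228.02601402]
scene [382.25037096 233.10536468]
[ 0.04  0.39  0.26  1.35 -0.1   1.41  1.65] 21.0083
(array([ 0.05269773,  0.46876152,  0.24443939,  1.55026421, -0.12076798,
        1.13741347,  1.66736738]), array([ 0.02403765,  0.31039359,  0.23298503,  2.1716993 , -0.11372935,
        0.67053054,  1.68031145]))
```

View pics/g.png

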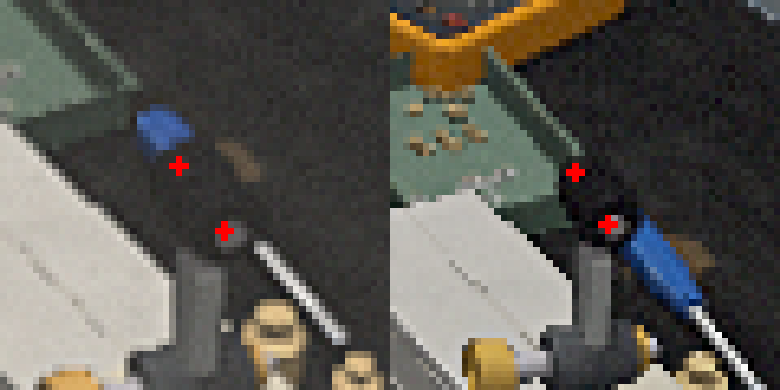

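Both marks land on the grip's flat ends to within a pixel. I'll descend and pinch it.

```bash
python3 - <<'E'
from h import *
a=-.226;f=np.array([np.cos(a),np.sin(a)])
n=np.array([.5117,-.1580]);h=n+.138*f
bot.gripper_to(.075)
print(bot.servo_line([*h,.223],velocity=.12,max_force=8))
bot.gripper_to(0);bot.sleep(.2)
p=bot.current_tool_pos();print(p,bot.current_width(),bot.current_grasp_force(),bot.current_contact_force())
H=n+.1*f
def tcp(t): return np.array([*(H+(.038*np.cos(t)-.175*np.sin(t))*f), .048+.175*np.cos(t)+.038*np.sin(t)])
for t in np.linspace(0,1.2,13)[1:]:
    bot.servo_line(tcp(t),velocity=.12)
    F=bot.current_contact_force()
    if np.linalg.norm(F)>25: print("stop",t,F);break
bot.sleep(.3);print(t,bot.current_tool_pos()-tcp(t),bot.current_contact_force(),bot.current_width(),bot.current_clock())
E
```

```text
False
[ 0.64597495 -0.1897875   0.22300458] 0.0352663227454039 29.997093938291073 [-1.43104191 -2.43724664  0.10351372]
1.2 [ 0.00191956 -0.00086904  0.00102021] [-0.45396211 -6.07543975  1.56514677] 0.035557398010197826 27.75
```

```bash
python3 - <<'E'
from h import *
a=-.226;f=np.array([np.cos(a),np.sin(a)]);y=np.array([-f[1],f[0]])
n=np.array([.5117,-.1580])-.0009*y;H=n+.1*f
def tcp(t): return np.array([*(H+(.038*np.cos(t)-.175*np.sin(t))*f), .048+.175*np.cos(t)+.038*np.sin(t)])
for t in (1.3,1.4,1.48,1.51,1.54,1.571):
    bot.servo_line(tcp(t),velocity=.06);bot.sleep(.2)
    print(t,(bot.current_tool_pos()-tcp(t)).round(4),bot.current_contact_force().round(2))
bot.sleep(.5);print(bot.current_tool_pos(),bot.current_joint_vel().round(4),bot.current_width(),bot.current_grasp_force(),bot.current_clock())
s=cams.calibration("side");im=cams.read_camera("side").copy()
g=n-.075*f
for k in(-1,1): cv2.circle(im,[int(round(v)) for v in proj(s,[*(g+k*.018*y),.105])],1,(255,0,0),-1)
im2=cams.read_camera("scene")
print(proj(cams.calibration("scene"),[*n,.07]))
save(np.hstack([cv2.resize(im[255:355,255:355],(400,400),interpolation=2),cv2.resize(im2[250:350,290:390],(400,400),interpolation=2)]),"fin")
E
```

```text
1.3 [0.0021 0.     0.0008] [ 3.55 -4.56  0.67]
1.4 [ 0.0015  0.0002 -0.0002] [ 4.81 -3.86 -0.18]
1.48 [ 0.0012  0.0002 -0.0006] [ 6.32 -3.05  1.82]
1.51 [ 0.0012  0.0002 -0.0006] [ 5.28 -2.75  0.35]
1.54 [ 0.0012  0.0002 -0.0004] [ 5.14 -3.4   3.88]
1.571 [ 0.0012  0.0002 -0.0003] [ 4.78 -3.2   4.69]
[ 0.43964467 -0.14187807  0.08569569] [ 0.0001 -0.0013 -0.0009  0.0013  0.0017 -0.0018  0.    ] 0.03564758626992494 29.999884720891714 31.4917
[330.11544128 294.05541645]
```

View pics/fin.png

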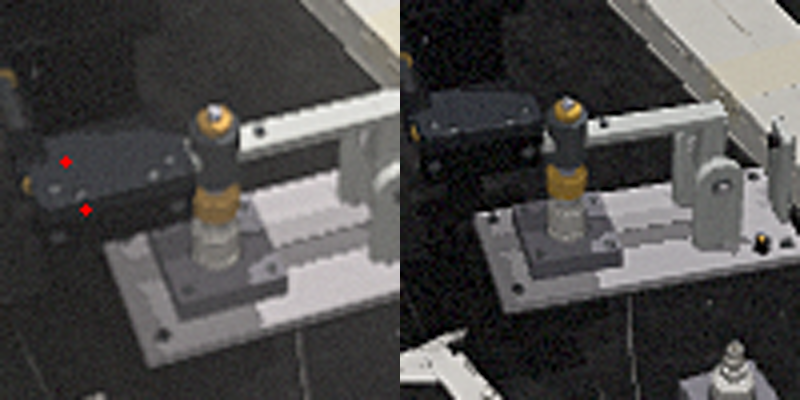

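The arm is level with the brass cap sitting on the upright capsule. The upward force began between 1.51 and 1.54 rad, as expected, and is 4.7 N at level. I'll hand it in.

```bash
python3 -c "
from h import *
print(workorder.close_job(), bot.current_clock())"
```

```text
the job is handed in; nothing more can be done
the job is handed in; nothing more can be done
```

The capsule is seated upright in the nest and released, the gripper is holding the arm level with the contact cap pressed by the capsule at about 4.7 N, and the job was handed in at about 32 s; no verdict came back.

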